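# Hold a limestone blank in the free corner of the banker board

## Robot

A 6-joint arm with a two-finger parallel gripper is mounted at the origin on the work surface. World frame = base frame: x ahead of the robot, y to its left, z up, the work surface at z = 0. Lengths are in m, angles in rad, forces in N, time in s.
With the tool pointing down it reaches from about 0.275 to 0.825 m from the base axis. Payload 4.9 kg.
Tool frame: the origin (TCP) lies between the finger pads; the fingertips stand 25 mm ahead of it and the grasp point (between the pads) lies 6 mm ahead of it (ctrl.tcp_to_tips is the distance from the TCP to the fingertips, in m); z points along the fingers, y is the direction in which the jaws open and shut (so a half turn about z gives the same grasp; the last joint's range is limited). The gripper opens to 85 mm and grips with 20 to 120 N. Pads are 22 mm wide; open, the fingers measure 114 mm over their backs; the gripper's body (76 mm by 85 mm) begins 54 mm behind the grasp point. The pads swing forward as they close: fully open they stand 13 mm farther back than shut.
Start: joints at [1.025, 0.326, -0.193, 1.052, 0, 1.437], TCP at [0.22, 0.504, 0.256] pointing down, gripper open.
Joint ranges: [-2.65, 2.65], [-0.97, 1.79], [-1.3, 1.35], [-1.93, 2.1], [-1.47, 1.37], [-3.14, 3.14]. Speed limits (rad/s): [2.57, 2.57, 3.14, 3.14, 3.14, 3.14].

## Interface

Orientations are given as [roll, pitch, yaw] about the fixed x, y, z axes, in that order (R = Rz(yaw) Ry(pitch) Rx(roll)).
In Python, from rig import sensors, viewer, job, ctrl gives the robot as it stands. The module is installed in compiled form; this text tells all that it offers.
- The arm moves only by the shell command python3 -m pendant 'ROWS' [OPENING]. ROWS is JSON, a list of rows, each a list of 2 entries, a list of its own where there are three numbers: the shift along the world's x, y, z in mm, then the turn, a rotation vector about the world's x, y, z in rad. A call has 1 to 10 rows; each row is the pose to reach, as a shift and turn from the pose commanded when the call began; what a row does not reach only later rows make up. A row lasts 1/12 s, in which the tool goes at most 41.7 mm and 7.16 degrees, less where a joint would pass 70% of its speed; a pose out of reach is approached as far as the arm can. A call with a gripper value outside its range is refused whole. OPENING is the opening, from -1 (shut) to 1 (fully open), so that 0 is half open, set as the call begins (- or left out, the last holds). The fingers move at their own pace and stop on an object; the grip force is fixed at half the most. Time passes only in rows, so rows that repeat a pose let the fingers close. It gives the time, the measured TCP pose, the force and the opening at its end, in the units of the state.
- sensors.sense(): the state, without advancing time (a new reading comes with each control period).
- viewer.camera(name): name is "scene" or "top" or "wrist"; returns (picture, depth): 420x560x3 uint8, red, green, blue; 420x560 float32, m along the optical axis (not along the pixel's ray), 0 where there is no reading.
- viewer.get_calibration(name): a dict with "fx", "fy", "cx", "cy" (pixels), "world_to_cam" (4x4, takes a point from world to camera coordinates). Camera axes: x right, y down, z forward; pixel columns grow to the right and rows downward; lengths in m; the calibration is good to about 2 mm. The wrist camera is an equidistant fisheye: a pixel r from the principal point sees the ray r / f radians off the axis. A picture is of the moment at which its call begins: read the wrist's pose just before it. get_calibration takes no time and is no camera call; for the wrist camera it gives the pose at the moment of the call.
- job.sign_off(): hands the job in, once; it reports no verdict.
The state is a dict: "clock": time; "joint_pos": joint angles; "dq": joint speeds; "joint_torque": joint torques, N m; "ee_pos": TCP position; "ee_rot": TCP orientation; "force": force on the tool from outside, world axes, zero at the start; "torque": the same for the moment, N m; "gripper_width": opening from 0.0 (shut) to 1.0 (fully open).
Only numpy, scipy, OpenCV 4.12 (cv2) and the standard library are available. Lean on these libraries where they do the work, as an engineer would, in place of code of your own. Each camera call takes 0.05 s, during which the arm holds its last target.

## Task

One of the two corners beside the red stop block already holds a finished stone, so bring the chamfered limestone blank into the free corner: lying flat, its long square back flush on the wooden fence, one end butted against the red stop block, the chamfer facing away from the fence. Then hold it there with one firm diagonal push (about 15 newtons; the chamfer takes it well), forwards against the fence and down onto the board at once, and finish while still pressing. Leave the finished stone and everything else on the bench where it is.

Things in the scene. Friction and masses are not known exactly. Their poses are not given: they have to be found in the camera images.
- board: Grey waxed, slippery board fixed on the bench, 280 (x) x 500 (y) x 18 mm high, slightly turned. Origin: centre of its underside, at bench level; x points away from the robot to the fence, y left along the fence. In its frame: working surface z = 18 mm, fence face x = 105 mm, end faces of the stop y = +17.5 and -17.5 mm, seated blank's centre (75, +77.5 or -77.5, 40.5) mm.
- fence: Brown wooden rail fixed along the board's far side, 30 (x) x 460 (y) x 55 mm high (10 mm taller than the blank). Origin: centre of its underside, on the board's surface (board frame 120, 0, 18 mm); axes as the board's. Its near (-x) face is the working face.
- stop: Red block fixed against the middle of the fence, 75 (x) x 35 (y) x 45 mm high; it makes a corner with the fence on its left (+y) and one on its right (-y). Origin: centre of its underside, on the board's surface (board frame 67.5, 0, 18 mm); axes as the board's.
- stone_center (a point): Centre, 22.5 mm above the underside, of the loose buff limestone blank, 60 (x) x 120 (y) x 45 mm high, 0.5 to 0.72 kg, lying on the near half of the board up to 35 deg askew. x points from chamfered front to square back. The front is upright for the lowest 25 mm, then a 45 deg chamfer (20 x 20 mm) runs along it. Grip it across x, possible only clear of the fence (no room for a finger behind it).
- stone_chamfer (a point): Middle of the blank's chamfer, on its sloping face: 20 mm before the centre (-x) and 12.5 mm above it, 35 mm above the underside. Axes as the blank's.
- finished_center (a point): Centre (25 mm up) of the finished stone: loose pale block 56 (x) x 110 (y) x 50 mm, 0.75 kg, with a carved rosette on top (68 mm in all). It stands in one corner, left or right of the stop, at about x = 75, y = +82 or -82 mm in the board's frame; the other corner is free and has a green square painted on the board.
- brush: Dust brush 150 mm long, loose, on the board's near right part. Leave alone.
- offcut: Small loose limestone offcut 50 x 35 x 25 mm on the board's near left part. Leave alone.
- mallet: Round dark wooden mason's mallet, 215 mm high, standing head down on the bench to the left of the board. Leave alone.
- spray: Blue bottle 190 mm high, on the bench to the right of the board, by its far corner. Leave alone.
- mug: Blue mug 90 mm high, on the bench to the right of the board. Leave alone.
- square: Try square (dark stock, 200 mm steel blade), lying on the bench to the left of the board, nearer the robot. Leave alone.

How it is judged:
By the outcome, as a careful person would: the job done as asked, in the order asked, and still so for the second after the job is handed in, while the arm keeps its last pose, push and grip.
It also fails if it takes over 64 s, if anything falls off the work surface, if the arm or the gripper's body presses on something with over 40 N, if the wrist force passes 120 N, or if a joint passes its speed limit or range.

## Working session

There is one attempt and no reset: what is moved stays moved. The work goes in short steps, Python scripts to look and compute and a shell command to move; the robot and the scene stay as the last step left them, time stands still between calls to the robot, and variables do not carry over. Pictures are saved under pics/ and viewed, and the job is handed in when it is done.

```bash
mkdir -p pics
cat > h.py <<'E'
from rig import sensors, viewer, job, ctrl
import numpy as np, cv2
def snap(name,fn,crop=None,scale=1):
    cal=viewer.get_calibration(name); p,d=viewer.camera(name)
    np.savez('pics/'+fn+'.npz',p=p,d=d,w=cal['world_to_cam'],k=[cal['fx'],cal['fy'],cal['cx'],cal['cy']])
    cv2.imwrite('pics/'+fn+'.png',p[:,:,::-1])
    return cal,p,d
def load(fn):
    return np.load('pics/'+fn+'.npz')
def pt(z,u,v,fish=False):
    d=z['d'][int(round(v)),int(round(u))];fx,fy,cx,cy=z['k']
    x=(u-cx)/fx;y=(v-cy)/fy
    if fish:
        r=np.hypot(x,y);s=np.tan(r)/r if r>1e-6 else 1;x*=s;y*=s
    return (np.linalg.inv(z['w'])@[x*d,y*d,d,1])[:3]
def onz(z,u,v,h):
    fx,fy,cx,cy=z['k'];M=np.linalg.inv(z['w']);r=M[:3,:3]@[(u-cx)/fx,(v-cy)/fy,1];o=M[:3,3]
    return o+r*(h-o[2])/r[2]
E
python3 - <<'E'
from h import *
snap('top','top0');snap('scene','scene0')
print(sensors.sense(), ctrl.tcp_to_tips)
E
```

```text
{'clock': 0.1, 'joint_pos': array([ 1.02480383e+00,  3.26900123e-01, -1.93516684e-01,  1.05202299e+00,
       -9.37995051e-06,  1.43658814e+00]), 'dq': array([ 0.0012682 , -0.00250559,  0.00127488, -0.00021776,  0.00023709,
        0.00109696]), 'joint_torque': array([ 1.85219171e-03, -4.44238973e+01,  2.63038695e+01,  7.87818397e-03,
       -1.25983893e-04,  6.11611284e-06]), 'ee_pos': array([0.2198634 , 0.50358599, 0.25555114]), 'ee_rot': array([-3.13996271e+00, -2.10610206e-04,  2.72980818e+00]), 'force': array([ 0.34189168,  0.01025488, -0.80546124]), 'torque': array([-0.04798895,  0.01890561,  0.02232853]), 'gripper_width': 1.0004859768899579} 0.025
```

View pics/top0.png

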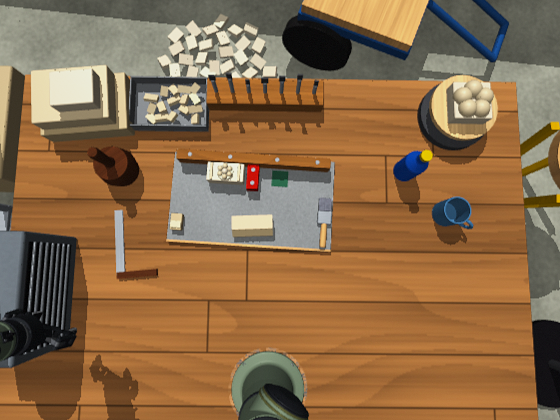

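View pics/scene0.png

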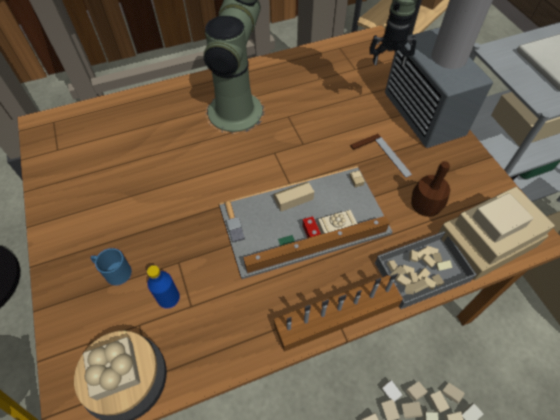

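The finished stone stands left of the stop (top picture about 226,172). The green square marks the free corner on the right (280,178), and the blank is at about (252,225). I'll enlarge that area next.

Run:
```python
from h import *
z=load('top0');c=z['p'][140:260,155:345][:,:,::-1]
cv2.imwrite('pics/c0.png',cv2.resize(c,None,fx=4.2,fy=4.2,interpolation=cv2.INTER_CUBIC))
z=load('scene0');c=z['p'][160:280,210:400][:,:,::-1]
cv2.imwrite('pics/c1.png',cv2.resize(c,None,fx=4.2,fy=4.2,interpolation=cv2.INTER_CUBIC))
```

```text
(no output)
```

View pics/c0.png

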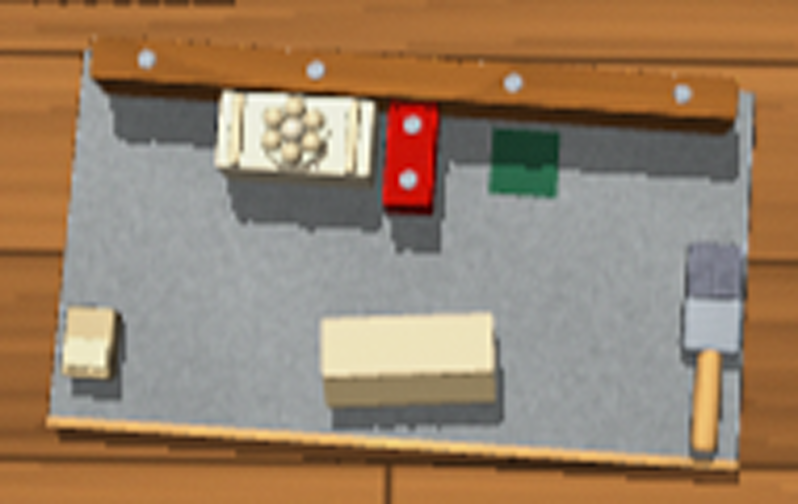

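View pics/c1.png

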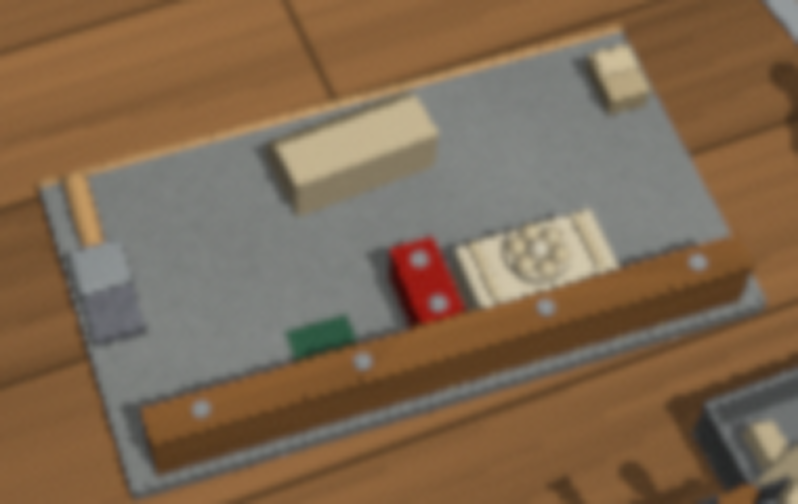

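Run:
```python
from h import *
z=load('top0')
def o(U,V,h):return onz(z,(U+.5)/4.2-.5+155,(V+.5)/4.2-.5+140,h)
def P(n,U,V,h):
    u,v=(U+.5)/4.2-.5+155,(V+.5)/4.2-.5+140
    print(n,o(U,V,h).round(4),'depth',pt(z,u,v).round(4))
P('nl',50,416,.018);P('nr',738,459,.018);P('fr',753,92,.018)
P('fence near top L',95,78,.073);P('fence near top R',733,119,.073)
P('stop nl',385,205,.063);P('stop nr',432,208,.063);P('stop fr',439,106,.063)
for n,a in dict(bl=(321,319),br=(493,314),fr=(495,372),fl=(324,379)).items():P(n,*a,.063)
P('chL',326,405,.043);P('chR',495,399,.043)
P('green',524,162,.018); P('brushend',708,240,.03);P('brush mid',710,300,.03)
# depth cloud fits
d=z['d'];v,u=np.mgrid[140:260,155:345];fx,fy,cx,cy=z['k'];D=d[140:260,155:345]
X=np.stack([(u-cx)/fx*D,(v-cy)/fy*D,D,np.ones_like(D)],-1)@np.linalg.inv(z['w']).T
X=X[...,:3];np.save('pics/X.npy',X)
col=z['p'][140:260,155:345].astype(int)
m=(X[...,2]>.057)&(X[...,2]<.069)
n,l,st,ce=cv2.connectedComponentsWithStats(m.astype(np.uint8))
for i in range(1,n):
    if st[i,4]>40:
        q=X[l==i][:,:2].astype(np.float32);print(st[i],cv2.minAreaRect(q),X[l==i][:,2].mean())
m=(X[...,2]>.069)&(X[...,2]<.077)
n,l,st,ce=cv2.connectedComponentsWithStats(m.astype(np.uint8))
for i in range(1,n):
    if st[i,4]>40:
        q=X[l==i][:,:2].astype(np.float32);print('F',st[i],cv2.minAreaRect(q),X[l==i][:,2].mean())
```

```text
nl [0.4362 0.3106 0.018 ] depth [0.4359 0.3095 0.0222]
nr [ 0.4109 -0.1867  0.018 ] depth [ 0.411  -0.1869  0.0169]
fr [ 0.6828 -0.1995  0.018 ] depth [ 6.875e-01 -2.024e-01 -3.000e-04]
fence near top L [0.6722 0.2749 0.073 ] depth [0.6736 0.2762 0.0675]
fence near top R [ 0.6488 -0.1763  0.073 ] depth [ 0.6483 -0.176   0.0749]
stop nl [0.5857 0.069  0.063 ] depth [0.5859 0.0691 0.0619]
stop nr [0.5839 0.0358 0.063 ] depth [0.5848 0.0359 0.0582]
stop fr [0.6578 0.032  0.063 ] depth [0.6596 0.0323 0.0558]
bl [0.504  0.1122 0.063 ] depth [0.5088 0.1167 0.0206]
br [ 0.509  -0.0083  0.063 ] depth [ 0.5145 -0.0083  0.0158]
fr [ 0.4682 -0.0102  0.063 ] depth [ 0.4685 -0.0102  0.0602]
fl [0.4619 0.109  0.063 ] depth [0.4623 0.1096 0.0578]
chL [0.445  0.1092 0.043 ] depth [0.4448 0.109  0.0453]
chR [ 0.4506 -0.0105  0.043 ] depth [ 0.4508 -0.0105  0.0403]
green [ 0.6275 -0.0298  0.018 ] depth [ 0.6276 -0.0298  0.0176]
brushend [ 0.569 -0.164  0.03 ] depth [ 0.5709 -0.1655  0.0184]
brush mid [ 0.525  -0.1653  0.03  ] depth [ 0.5244 -0.1647  0.0346]
[ 45  20  47  23 398] ((0.6363155841827393, 
[... 291 characters left out ...]
682251, -0.1232088953256607), (0.1082770973443985, 0.005580546800047159), 87.20143127441406) 0.06366533483999345
[ 76  75  42  18 626] ((0.4815448224544525, 0.051741741597652435), (0.047593552619218826, 0.12007509917020798), 2.479804754257202) 0.06213328143029173
F [  21    9  155   20 1427] ((0.6741735935211182, 0.04979830980300903), (0.45933932065963745, 0.03233257308602333), 87.046875) 0.07257313209612651
F [52 22  7 18 56] ((0.6371427774429321, 0.17720448970794678), (0.017232725396752357, 0.0503605380654335), 85.76632690429688) 0.07149971012493239
F [80 24  7 18 51] ((0.6320556402206421, 0.0930602177977562), (0.01790837198495865, 0.05165330320596695), 88.8167724609375) 0.0718282316806212
```

```bash
python3 -m pendant '[[[20,-36,0],[0,0,-0.11]],[[40,-71,0],[0,0,-0.22]],[[60,-106,0],[0,0,-0.33]],[[80,-141,0],[0,0,-0.44]],[[100,-176,0],[0,0,-0.55]],[[120,-211,0],[0,0,-0.66]],[[140,-246,0],[0,0,-0.77]],[[160,-281,0],[0,0,-0.88]],[[180,-316,0],[0,0,-0.99]],[[200,-351,0],[0,0,-1.1]]]' 1
python3 -m pendant '[[[20,-35,-20],[0,0,-0.017]],[[40,-70,-40],[0,0,-0.017]],[[57,-102,-70],[0,0,-0.017]],[[57,-102,-100],[0,0,-0.017]],[[57,-102,-100],[0,0,-0.017]]]'
python3 - <<'E'
from h import *
s=sensors.sense();print(s['clock'],s['ee_pos'],s['ee_rot'],s['joint_pos'],s['force'])
snap('wrist','w1')
E
```

```text
clock: 0.93
ee_pos: [0.4204, 0.1511, 0.2562]
ee_rot: [-3.141, -0.0, 1.624]
force: [1.6, 0.7, 0.1]
gripper_width: 0.999
clock: 1.35
ee_pos: [0.4745, 0.0486, 0.1507]
ee_rot: [-3.133, -0.0, 1.608]
force: [-0.8, 0.2, -0.3]
gripper_width: 0.999
1.35 [0.47445609 0.04864212 0.15067597] [-3.13298592e+00 -2.21631832e-04  1.60824684e+00] [-5.24440388e-02  3.04113235e-01 -5.23537958e-01  7.51737017e-01
 -5.51918980e-04  1.48090320e+00] [-0.82221278  0.23835222 -0.32965174]
```

View pics/w1.png

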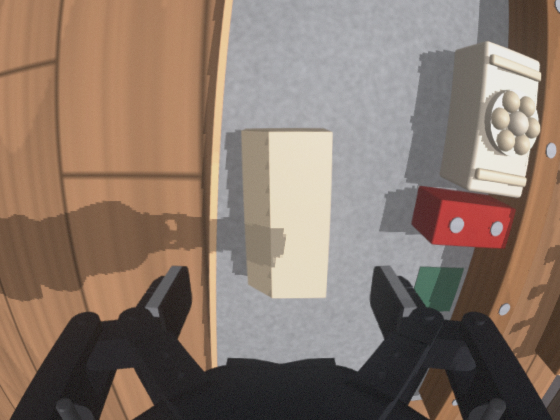

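Run:
```python
from h import *
z=load('w1')
def f(n,u,v,h):
    fx,fy,cx,cy=z['k'];x=(u-cx)/fx;y=(v-cy)/fy;r=np.hypot(x,y);s=np.sin(r)/r
    M=np.linalg.inv(z['w']);R=M[:3,:3]@[x*s,y*s,np.cos(r)];o=M[:3,3]
    p=o+R*(h-o[2])/R[2];print(n,p.round(4),pt(z,u,v,True).round(4));return p
f('bl',331,131,.063);f('br',326,297,.063);f('fl',269,130,.063);f('fr',272,296,.063)
f('chL',243,131,.043);f('chR',249,288,.043)
f('stop nr',433,244,.063);f('stop fr',503,246,.063);f('stop nl',420,188,.063)
f('green',440,285,.018);f('topmid',300,210,.063)
s=sensors.sense();print(s['clock'],s['ee_pos'],s['ee_rot'],np.linalg.inv(z['w']).round(3))
```

```text
bl [0.5029 0.1131 0.063 ] [0.5036 0.1128 0.0587]
br [ 0.5096 -0.007   0.063 ] [ 0.5179 -0.0363  0.0172]
fl [0.464  0.1119 0.063 ] [0.4631 0.1105 0.0416]
fr [ 0.4694 -0.0073  0.063 ] [ 0.4694 -0.0077  0.0625]
chL [0.4452 0.1095 0.043 ] [0.4454 0.1096 0.0446]
chR [ 0.4503 -0.0135  0.043 ] [ 0.4479 -0.0284  0.0186]
stop nr [0.587  0.0378 0.063 ] [0.5871 0.0377 0.0627]
stop fr [0.6568 0.036  0.063 ] [0.6575 0.0357 0.0622]
stop nl [0.5684 0.0794 0.063 ] [0.5879 0.0702 0.0213]
green [ 0.6307 -0.0245  0.018 ] [ 0.6311 -0.025   0.0173]
topmid [0.486  0.0602 0.063 ] [0.4861 0.0601 0.0625]
1.4 [0.47443551 0.04998942 0.15311313] [-3.13374598e+00 -8.86142887e-04  1.60996848e+00] [[ 0.999  0.038  0.003  0.472]
 [ 0.038 -0.953 -0.3    0.124]
 [-0.008  0.3   -0.954  0.268]
 [ 0.     0.     0.     1.   ]]
```

```bash
python3 -m pendant '[[[1,1,-30],[0,0,0.007]],[[1,1,-60],[0,0,0.007]],[[1,1,-85],[0,0,0.007]],[[1,1,-95],[0,0,0.007]],[[1,1,-100],[0,0,0.007]],[[1,1,-100],[0,0,0.007]],[[1,1,-100],[0,0,0.007]]]'
python3 - <<'E'
from h import *
s=sensors.sense();print(s['clock'],s['ee_pos'],s['ee_rot'],s['joint_pos'],s['force'])
snap('wrist','w2')
E
```

```text
clock: 1.98
ee_pos: [0.4791, 0.0524, 0.0577]
ee_rot: [3.14, 0.0, 1.621]
force: [-0.3, -0.5, -0.1]
gripper_width: 0.997
1.9833 [0.47912179 0.05243297 0.05767127] [3.13976356e+00 1.25201536e-04 1.62056527e+00] [-4.43282838e-02  4.42253945e-01 -6.17274672e-01  5.09434947e-01
  4.72109029e-05  1.47669903e+00] [-0.25597884 -0.52249507 -0.1311357 ]
```

View pics/w2.png

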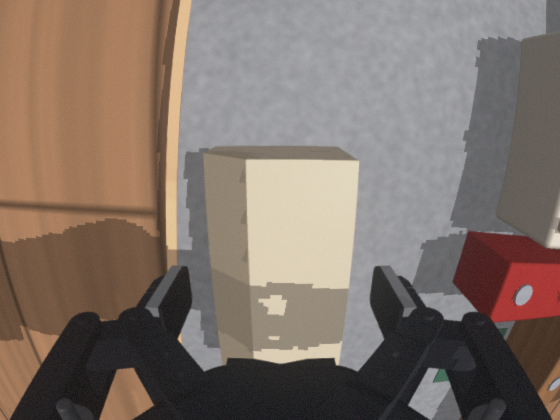

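```bash
python3 -m pendant '[[[-2,-1,-6],[0,0,0]],[[-2,-1,-11.5],[0,0,0]],[[-2,-1,-11.5],[0,0,0]],[[-2,-1,-11.5],[0,0,0]]]'
python3 -m pendant '[[[0,0,0],[0,0,0]],[[0,0,0],[0,0,0]],[[0,0,0],[0,0,0]],[[0,0,0],[0,0,0]],[[0,0,0],[0,0,0]],[[0,0,0],[0,0,0]],[[0,0,0],[0,0,0]],[[0,0,0],[0,0,0]]]' -1
python3 - <<'E'
from h import *
s=sensors.sense();print(s['clock'],s['ee_pos'],s['ee_rot'],s['force'])
snap('wrist','w3')
E
```

```text
clock: 2.37
ee_pos: [0.4758, 0.051, 0.0446]
ee_rot: [-3.141, -0.0, 1.62]
force: [-0.2, 0.2, 0.2]
gripper_width: 1.001
clock: 3.03
ee_pos: [0.4766, 0.051, 0.0453]
ee_rot: [3.141, 0.0, 1.62]
force: [0.6, 0.6, 4.8]
gripper_width: 0.693
3.0333 [0.4766048  0.051007   0.04529158] [3.14064836e+00 1.26148221e-04 1.61973078e+00] [0.57777652 0.63435374 4.76118534]
```

View pics/w3.png

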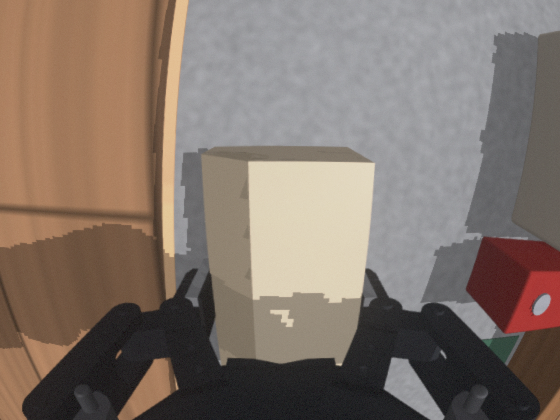

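```bash
python3 -m pendant '[[[0,0,5],[0,0,0]],[[0,0,8],[0,0,0]],[[0,0,8],[0,0,0]],[[0,0,8],[0,0,0]]]'
python3 -m pendant '[[[10,-20,0],[0,0,-0.03]],[[20,-45,0],[0,0,-0.06]],[[30,-70,0],[0,0,-0.09]],[[45,-82,0],[0,0,-0.1]],[[70,-82,0],[0,0,-0.1]],[[95,-82,0],[0,0,-0.1]],[[110,-82,0],[0,0,-0.1]],[[114,-82,0],[0,0,-0.1]],[[114,-82,0],[0,0,-0.1]],[[114,-82,0],[0,0,-0.1]]]'
python3 - <<'E'
from h import *
s=sensors.sense();print(s['clock'],s['ee_pos'],s['ee_rot'],s['force'])
snap('wrist','w4');snap('top','top4');snap('scene','scene4')
z=load('top4');c=z['p'][140:260,155:345][:,:,::-1]
cv2.imwrite('pics/c4.png',cv2.resize(c,None,fx=4.2,fy=4.2,interpolation=cv2.INTER_CUBIC))
E
```

```text
clock: 3.42
ee_pos: [0.4758, 0.0511, 0.0526]
ee_rot: [-3.141, -0.0, 1.62]
force: [0.8, 0.5, -4.9]
gripper_width: 0.687
clock: 4.25
ee_pos: [0.5884, -0.0306, 0.0518]
ee_rot: [-3.139, -0.0, 1.52]
force: [-0.9, -0.1, -4.8]
gripper_width: 0.691
4.25 [ 0.58842234 -0.03063649  0.05182694] [-3.13854771e+00 -2.44681360e-04  1.51996997e+00] [-0.90032859 -0.13399038 -4.77504265]
```

View pics/w4.png

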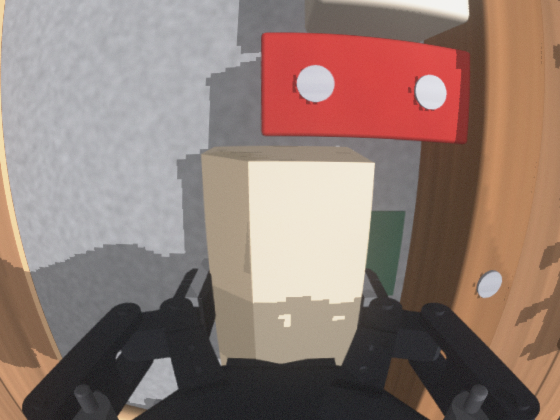

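View pics/c4.png

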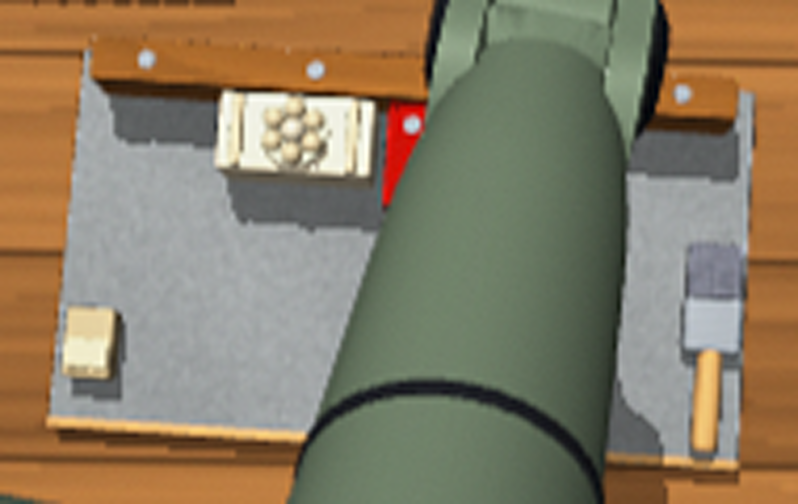

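```bash
cat >> h.py <<'E'
def fz(z,u,v,h):
    fx,fy,cx,cy=z['k'];x=(u-cx)/fx;y=(v-cy)/fy;r=np.hypot(x,y);s=np.sin(r)/r
    M=np.linalg.inv(z['w']);R=M[:3,:3]@[x*s,y*s,np.cos(r)];o=M[:3,3]
    return o+R*(h-o[2])/R[2]
E
python3 - <<'E'
from h import *
z=load('w4')
c=z['p'][20:180,190:480][:,:,::-1]
cv2.imwrite('pics/c5.png',cv2.resize(c,None,fx=2.7,fy=2.7,interpolation=cv2.INTER_CUBIC))
a,b=fz(z,264,134,.063),fz(z,464,142,.063);print('stop',a,b,np.degrees(np.arctan2(*(b-a)[1::-1])))
a,b=fz(z,249,161,.069),fz(z,371,163,.069);print('stone end',a,b,np.degrees(np.arctan2(*(b-a)[1::-1])))
E=fz(z,364,290,.069);print('back',b,E,np.degrees(np.arctan2(*(b-E)[1::-1]))-90)
for v in (60,150,250,330): print([pt(z,u,v,True).round(3).tolist() for u in (440,470,485,500)])
E
```

```text
stop [0.58646674 0.03770152 0.063     ] [0.65830786 0.03409629 0.063     ] -2.8728859974413368
stone end [0.58162546 0.0299624  0.069     ] [0.62023149 0.02773243 0.069     ] -3.3058537432921797
back [0.62023149 0.02773243 0.069     ] [ 0.61965519 -0.01878669  0.069     ] -0.7097665527931127
[[0.649, 0.063, 0.061], [0.661, 0.064, 0.063], [0.662, 0.064, 0.072], [0.669, 0.065, 0.072]]
[[0.66, 0.028, 0.039], [0.66, 0.032, 0.065], [0.662, 0.033, 0.073], [0.668, 0.033, 0.073]]
[[0.658, -0.013, 0.052], [0.66, -0.004, 0.073], [0.667, -0.005, 0.073], [0.675, -0.006, 0.073]]
[[0.641, -0.022, 0.093], [0.651, -0.023, 0.095], [0.678, -0.046, 0.073], [0.761, -0.118, -0.001]]
```

View pics/c5.png

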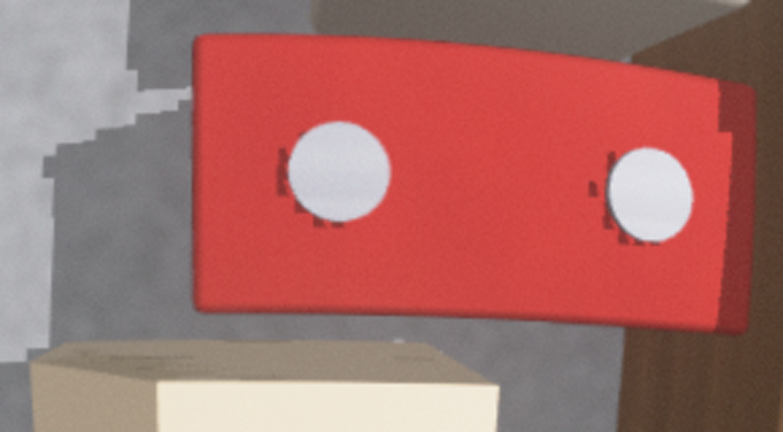

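```bash
python3 -m pendant '[[[8,0,-3],[0,0,0]],[[13,0,-5.5],[0,0,0]],[[13,3,-5.5],[0,0,0]],[[13,5,-5.5],[0,0,0]],[[13.2,6,-5.5],[0,0,0]],[[13.2,6,-5.5],[0,0,0]]]'
python3 -m pendant '[[[0,1,0],[0,0,0]],[[0,2,0],[0,0,0]],[[0,2,0],[0,0,0]]]'
python3 - <<'E'
from h import *
s=sensors.sense();print(s['clock'],s['ee_pos'],s['ee_rot'],s['force'])
snap('wrist','w6')
E
```

```text
clock: 4.9
ee_pos: [0.6018, -0.0276, 0.0484]
ee_rot: [-3.139, 0.006, 1.517]
force: [-11.3, -8.5, 9.0]
gripper_width: 0.689
clock: 5.15
ee_pos: [0.6021, -0.0258, 0.0485]
ee_rot: [-3.139, 0.006, 1.516]
force: [-10.9, -7.8, 8.5]
gripper_width: 0.691
5.15 [ 0.60208889 -0.0257643   0.04847907] [-3.13941908  0.00613621  1.5163989 ] [-10.89585467  -7.79537605   8.5100212 ]
```

View pics/w6.png

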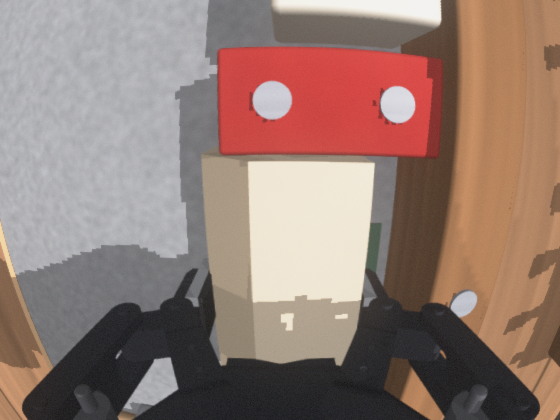

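```bash
python3 -m pendant '[[[-5,0.3,0],[0,0,0]],[[-10,0.5,0],[0,0,0]],[[-10,0.5,0],[0,0,0]],[[-10,0.5,0],[0,0,0]]]'
python3 - <<'E'
from h import *
s=sensors.sense();print(s['clock'],s['ee_pos'],s['ee_rot'],s['force'])
E
```

```text
clock: 5.53
ee_pos: [0.5934, -0.0237, 0.0474]
ee_rot: [3.141, 0.003, 1.519]
force: [-1.0, -6.5, -2.8]
gripper_width: 0.687
5.5333 [ 0.59336248 -0.02366999  0.04736503] [3.14133446e+00 2.70154351e-03 1.51923630e+00] [-1.00461367 -6.46471124 -2.77712503]
```

```bash
python3 -m pendant '[[[0,0,-2],[0,0,0]],[[0,0,-2.3],[0,0,0]],[[0,0,-2.3],[0,0,0]]]'
python3 -m pendant '[[[0,0,0],[0,0,0]],[[0,0,0],[0,0,0]],[[0,0,0],[0,0,0]],[[0,0,0],[0,0,0]],[[0,0,0],[0,0,0]]]' 0.55
python3 - <<'E'
from h import *
s=sensors.sense();print(s['clock'],s['ee_pos'],s['ee_rot'],s['force'])
snap('wrist','w7')
E
```

```text
clock: 5.78
ee_pos: [0.5937, -0.0237, 0.0454]
ee_rot: [3.141, 0.003, 1.519]
force: [-1.1, -5.8, -0.3]
gripper_width: 0.689
clock: 6.2
ee_pos: [0.5936, -0.0221, 0.0452]
ee_rot: [3.141, -0.0, 1.52]
force: [0.3, -0.3, 0.5]
gripper_width: 0.777
6.2 [ 0.59360816 -0.02212731  0.04517434] [ 3.14104280e+00 -3.46485774e-04  1.52025736e+00] [ 0.34251149 -0.28848997  0.47135705]
```

View pics/w7.png

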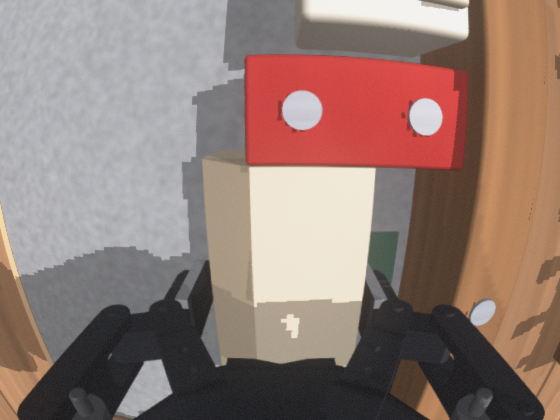

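```bash
python3 -m pendant '[[[0,0,15],[0,0,0]],[[0,0,40],[0,0,0]],[[0,0,65],[0,0,0]],[[-10,0,75],[0,0,0.12]],[[-25,0,75],[0,0,0.24]],[[-45,0,75],[0,0,0.36]],[[-60,1,75],[0,0,0.48]],[[-64,2,75],[0,0,0.6]],[[-64,2,75],[0,0,0.72]],[[-64,2,75],[0,0,0.84]]]'
python3 -m pendant '[[[0,0,0],[0,0,0.12]],[[0,0,0],[0,0,0.24]],[[0,0,0],[0,0,0.36]],[[0,0,0],[0,0,0.48]],[[0,0,0],[0,0,0.6]],[[0,0,0],[0,0,0.7]],[[0,0,0],[0,0,0.73]],[[0,0,0],[0,0,0.73]]]'
python3 - <<'E'
from h import *
s=sensors.sense();print(s['clock'],s['ee_pos'],s['ee_rot'],s['joint_pos'],s['force'])
snap('wrist','w8')
E
```

```text
clock: 7.08
ee_pos: [0.5289, -0.0202, 0.1202]
ee_rot: [3.141, -0.0, 2.366]
force: [-0.1, -0.0, -0.2]
gripper_width: 0.78
clock: 7.75
ee_pos: [0.5294, -0.0203, 0.1201]
ee_rot: [3.141, 0.0, 3.09]
force: [1.0, -1.4, -0.2]
gripper_width: 0.775
7.75 [ 0.52939343 -0.02030868  0.12005357] [3.14141896e+00 1.99934817e-04 3.09034730e+00] [-1.77823932e-01  4.22756068e-01 -4.33082155e-01  7.14781697e-01
  1.97546442e-04 -1.26578581e-01] [ 0.9864767  -1.36253812 -0.15782984]
```

View pics/w8.png

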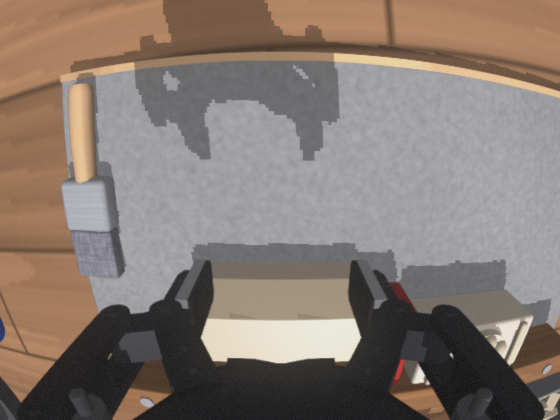

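Run:
```python
from h import *
z=load('w8')
for u in (230,300,340):
    print(u,[ (v,pt(z,u,v,True).round(4).tolist()) for v in (246,258,262,266,275,285,300,315,325)])
c=z['p'][230:400,170:450][:,:,::-1]
cv2.imwrite('pics/c8.png',cv2.resize(c,None,fx=2.8,fy=2.8,interpolation=cv2.INTER_CUBIC))
```

```text
230 [(246, [0.5478, -0.0597, 0.0183]), (258, [0.5581, -0.061, 0.0174]), (262, [0.5612, -0.0612, 0.0181]), (266, [0.5615, -0.0604, 0.0243]), (275, [0.5623, -0.0587, 0.0366]), (285, [0.5649, -0.0577, 0.0463]), (300, [0.5722, -0.0575, 0.054]), (315, [0.5796, -0.0574, 0.0613]), (325, [0.5873, -0.0583, 0.0624])]
300 [(246, [0.5506, -0.0079, 0.0176]), (258, [0.5608, -0.0082, 0.0169]), (262, [0.5637, -0.0083, 0.0178]), (266, [0.5649, -0.0086, 0.0222]), (275, [0.5644, -0.0094, 0.0369]), (285, [0.567, -0.0099, 0.0463]), (300, [0.5744, -0.0105, 0.0535]), (315, [0.5815, -0.0111, 0.0611]), (325, [0.5887, -0.0113, 0.0628])]
340 [(246, [0.552, 0.0219, 0.0184]), (258, [0.5625, 0.0223, 0.0175]), (262, [0.5662, 0.0224, 0.017]), (266, [0.5661, 0.0213, 0.0237]), (275, [0.5651, 0.0187, 0.0391]), (285, [0.5686, 0.0175, 0.0468]), (300, [0.576, 0.0165, 0.0544]), (315, [0.5839, 0.0158, 0.0609]), (325, [0.5913, 0.0158, 0.0625])]
```

View pics/c8.png

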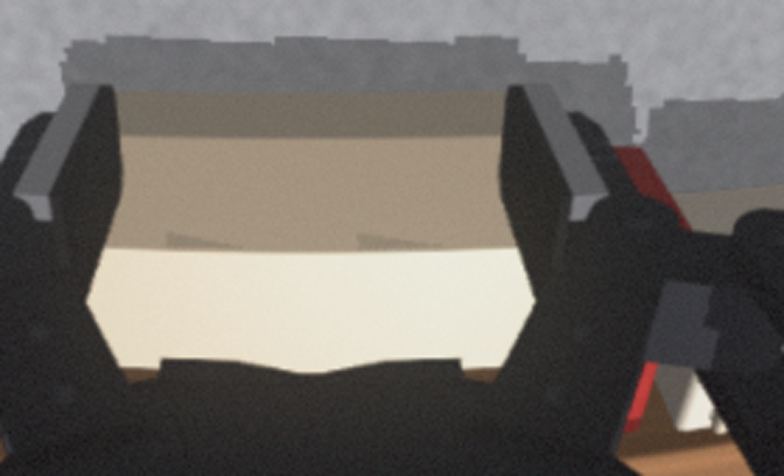

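```bash
python3 -m pendant '[[[0,0,-25],[0,0,0]],[[0,0,-50],[0,0,0]],[[0,0,-65],[0,0,0]],[[0,0,-70],[0,0,0]],[[0,0,-70],[0,0,0]],[[0,0,-70],[0,0,0]]]' -0.3
python3 -m pendant '[[[10,-0.5,0],[0,0,0]],[[18,-1,0],[0,0,0]],[[23,-1.2,0],[0,0,0]],[[28,-1.4,0],[0,0,0]],[[33,-1.7,0],[0,0,0]],[[38,-2,0],[0,0,0]],[[43,-2.2,0],[0,0,0]],[[46,-2.4,0],[0,0,0]],[[48,-2.5,0],[0,0,0]],[[48,-2.5,0],[0,0,0]]]'
python3 - <<'E'
from h import *
s=sensors.sense();print(s['clock'],s['ee_pos'],s['ee_rot'],s['force'])
snap('wrist','w9')
E
```

```text
clock: 8.3
ee_pos: [0.5297, -0.0205, 0.0504]
ee_rot: [3.142, 0.0, 3.089]
force: [0.3, -0.3, -0.1]
gripper_width: 0.348
clock: 9.13
ee_pos: [0.578, -0.023, 0.0499]
ee_rot: [3.142, 0.001, 3.09]
force: [0.8, -0.3, 0.8]
gripper_width: 0.351
9.1333 [ 0.57798683 -0.02301518  0.04990658] [3.14154051e+00 6.54221060e-04 3.08977970e+00] [ 0.76933039 -0.32692616  0.81850069]
```

View pics/w9.png

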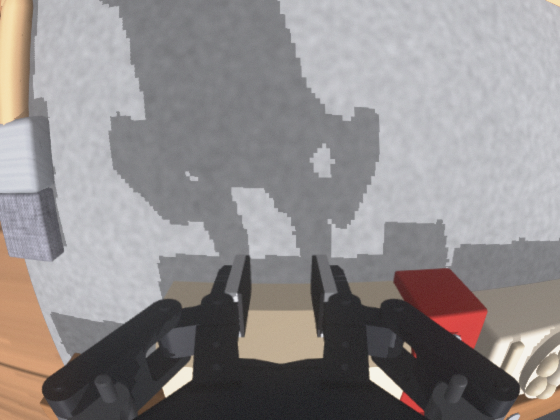

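```bash
python3 -m pendant '[[[2,0,0],[0,0,0]],[[4,-0.1,0],[0,0,0]],[[6,-0.2,0],[0,0,0]],[[6,-0.2,0],[0,0,0]]]'
python3 - <<'E'
from h import *
z=load('w9')
for u in (200,280,370):
    print(u,[ (v,pt(z,u,v,True).round(4).tolist()) for v in (270,278,284,290,300)])
E
```

```text
clock: 9.52
ee_pos: [0.5837, -0.0232, 0.0499]
ee_rot: [3.142, 0.0, 3.09]
force: [-1.0, 0.2, -0.3]
gripper_width: 0.352
200 [(270, [0.5796, -0.0668, 0.0177]), (278, [0.5843, -0.0675, 0.0179]), (284, [0.5865, -0.0672, 0.0206]), (290, [0.5867, -0.066, 0.0264]), (300, [0.5864, -0.0637, 0.0364])]
280 [(270, [0.5808, -0.0244, 0.0179]), (278, [0.5862, -0.0247, 0.017]), (284, [0.5888, -0.0248, 0.0188]), (290, [0.5882, -0.0248, 0.0258]), (300, [0.5889, -0.0248, 0.034])]
370 [(270, [0.5844, 0.0235, 0.0176]), (278, [0.5892, 0.0237, 0.018]), (284, [0.5912, 0.0231, 0.0209]), (290, [0.5915, 0.0218, 0.0265]), (300, [0.591, 0.0193, 0.0363])]
```

```bash
python3 -m pendant '[[[1,0,0],[0,0,0]],[[2,-0.1,0],[0,0,0]],[[2,-0.1,0],[0,0,0]]]'
python3 -m pendant '[[[1,0,0],[0,0,0]],[[2,-0.1,0],[0,0,0]],[[2,-0.1,0],[0,0,0]]]'
```

```text
clock: 9.77
ee_pos: [0.5855, -0.0233, 0.0499]
ee_rot: [-3.142, 0.0, 3.09]
force: [-1.5, -0.4, -0.5]
gripper_width: 0.35
clock: 10.02
ee_pos: [0.5863, -0.0233, 0.0498]
ee_rot: [-3.142, -0.002, 3.09]
force: [-6.6, -0.1, 2.5]
gripper_width: 0.352
```

```bash
python3 -m pendant '[[[2,-0.1,0],[0,0,0]],[[2,-0.1,0],[0,0,0]]]'
python3 - <<'E'
from h import *
snap('wrist','w10');snap('scene','scene10')
z=load('w10')
for u in (200,280,370):
    print(u,[ (v,pt(z,u,v,True).round(4).tolist()) for v in (290,295,300)])
c=z['p'][250:420,270:550][:,:,::-1]
a=cv2.resize(c,None,fx=2.8,fy=2.8,interpolation=cv2.INTER_CUBIC)
cv2.imwrite('pics/c10.png',a)
z=load('scene10');c=z['p'][160:280,210:400][:,:,::-1]
cv2.imwrite('pics/c11.png',cv2.resize(c,None,fx=4.2,fy=4.2,interpolation=cv2.INTER_CUBIC))
E
```

```text
clock: 10.18
ee_pos: [0.5864, -0.0233, 0.0495]
ee_rot: [-3.141, -0.006, 3.09]
force: [-9.7, 0.2, 7.1]
gripper_width: 0.351
200 [(290, [0.5952, -0.0664, 0.0254]), (295, [0.5947, -0.065, 0.0313]), (300, [0.5951, -0.0642, 0.0353])]
280 [(290, [0.5965, -0.025, 0.0253]), (295, [0.5977, -0.0251, 0.0281]), (300, [0.5964, -0.025, 0.0347])]
370 [(290, [0.5988, 0.0211, 0.0274]), (295, [0.5991, 0.0201, 0.0317]), (300, [0.5999, 0.0193, 0.035])]
```

View pics/c10.png

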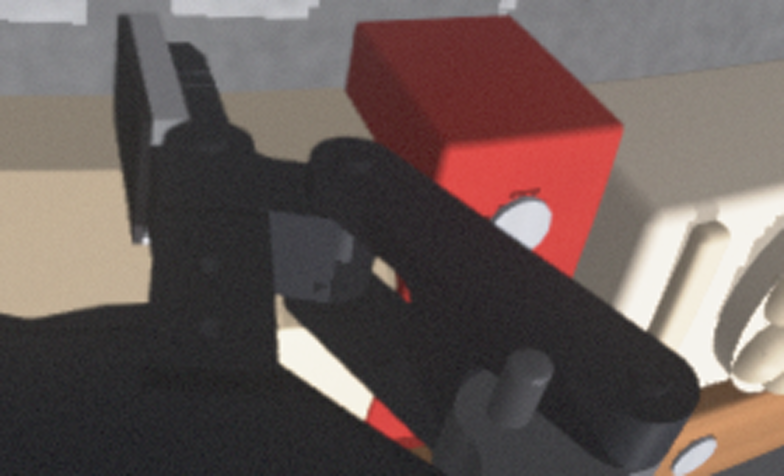

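View pics/c11.png

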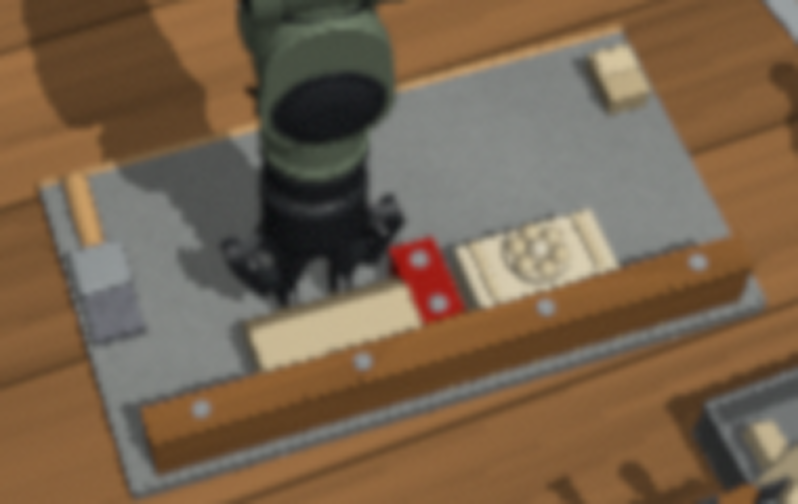

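```bash
python3 -m pendant '[[[-10,0.5,0],[0,0,0]],[[-30,1.5,10],[0,0,0]],[[-50,2.5,40],[0,0,0]],[[-60,3,75],[0,0,0]],[[-60,3,100],[0,0,0]],[[-60,3,110],[0,0,0]],[[-60,3,110],[0,0,0]],[[-60,3,110],[0,0,0]]]' -1
python3 - <<'E'
from h import *
s=sensors.sense();print(s['clock'],s['ee_pos'],s['ee_rot'],s['force'])
snap('wrist','w11');snap('scene','scene11')
z=load('w11')
c=z['p'][230:400,170:450][:,:,::-1]
cv2.imwrite('pics/c12.png',cv2.resize(c,None,fx=2.8,fy=2.8,interpolation=cv2.INTER_CUBIC))
z=load('scene11');c=z['p'][195:275,240:370][:,:,::-1]
cv2.imwrite('pics/c13.png',cv2.resize(c,None,fx=6,fy=6,interpolation=cv2.INTER_CUBIC))
E
```

```text
clock: 10.95
ee_pos: [0.5303, -0.0206, 0.1601]
ee_rot: [-3.142, 0.002, 3.09]
force: [-0.3, 0.3, 0.2]
gripper_width: 0.001
10.95 [ 0.53030148 -0.02055624  0.16011185] [-3.14150878e+00  2.21460280e-03  3.08983880e+00] [-0.27958515  0.29697873  0.16224114]
```

View pics/c12.png

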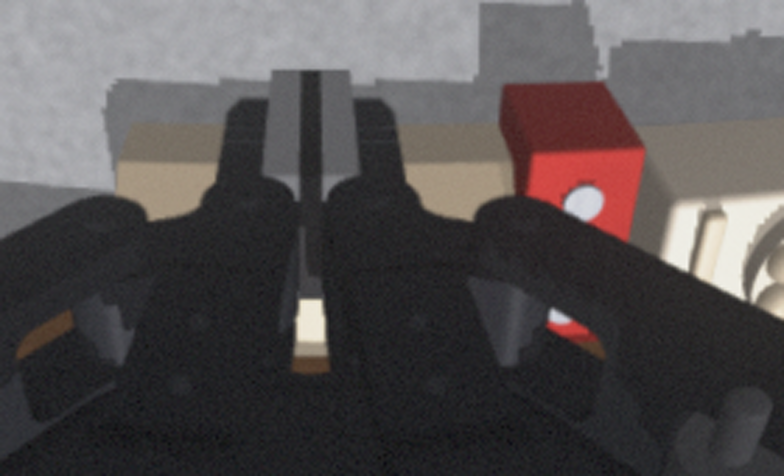

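View pics/c13.png

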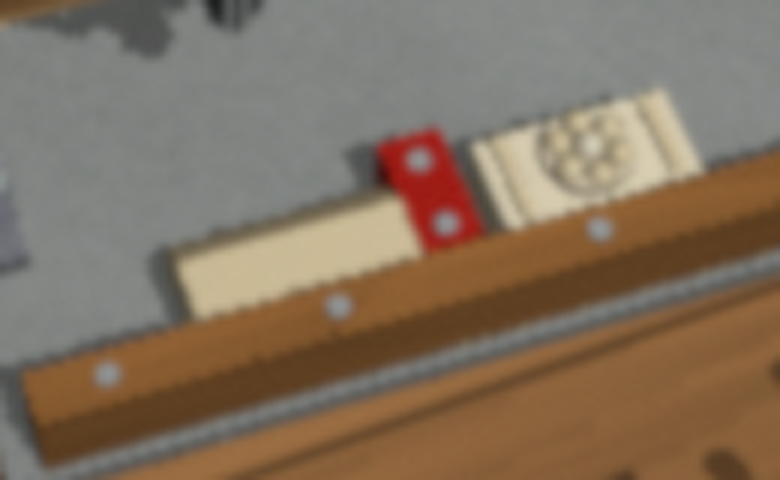

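```bash
python3 -m pendant '[[[20,-23,0],[0,0,0]],[[45,-50,0],[0,0,0]],[[65,-75,0],[0,0,0]],[[78,-92,-15],[0,0,0]],[[78,-92,-45],[0,0,0]],[[78,-92,-75],[0,0,0]],[[78,-92,-95],[0,0,0]],[[78,-92,-100],[0,0,0]],[[78,-92,-100],[0,0,0]],[[78,-92,-100],[0,0,0]]]'
python3 -m pendant '[[[0,3,0],[0,0,0]],[[0.2,6,0],[0,0,0]],[[0.4,9,0],[0,0,0]],[[0.4,9,0],[0,0,0]]]'
python3 - <<'E'
from h import *
s=sensors.sense();print(s['clock'],s['ee_pos'],s['ee_rot'],s['force'])
snap('wrist','w12')
E
```

```text
clock: 11.88
ee_pos: [0.6072, -0.1123, 0.0596]
ee_rot: [3.141, -0.001, 3.09]
force: [0.1, -0.1, 0.1]
gripper_width: -0.002
clock: 12.22
ee_pos: [0.6084, -0.1028, 0.0611]
ee_rot: [-3.141, 0.002, 3.091]
force: [0.4, -0.2, 0.1]
gripper_width: -0.003
12.2167 [ 0.60842476 -0.10277754  0.06114084] [-3.14144553e+00  1.80412181e-03  3.09078383e+00] [ 0.42603579 -0.16299774  0.07393313]
```

View pics/w12.png

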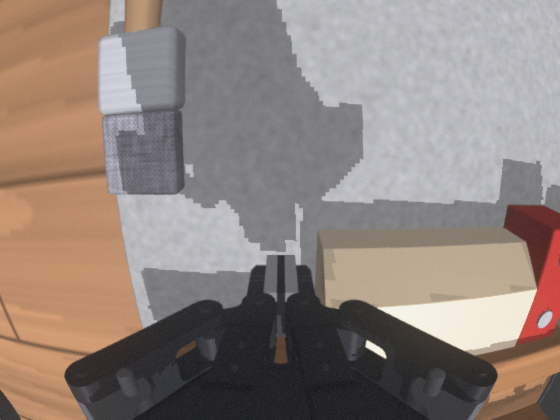

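```bash
python3 -m pendant '[[[0,2,0],[0,0,0]],[[0.2,4,0],[0,0,0]],[[0.2,4,0],[0,0,0]]]'
python3 -m pendant '[[[0,1.5,0],[0,0,0]],[[0.1,3,0],[0,0,0]],[[0.1,3,0],[0,0,0]]]'
```

```text
clock: 12.52
ee_pos: [0.608, -0.0991, 0.0601]
ee_rot: [3.141, 0.0, 3.09]
force: [-0.5, -0.0, 0.8]
gripper_width: -0.001
clock: 12.77
ee_pos: [0.608, -0.0971, 0.06]
ee_rot: [-3.14, -0.0, 3.089]
force: [-0.4, -3.4, -0.2]
gripper_width: 0.0
```

```bash
python3 -m pendant '[[[0,1,0],[0,0,0]],[[0,1,0],[0,0,0]],[[0,1,0],[0,0,0]]]'
python3 -m pendant '[[[0,-4,0],[0,0,0]],[[-0.5,-12,0],[0,0,0]],[[-1,-12,30],[0,0,0]],[[-2,-12,60],[0,0,0]],[[-2,-12,60],[0,0,0]]]'
python3 - <<'E'
from h import *
s=sensors.sense();print(s['clock'],s['ee_pos'],s['ee_rot'],s['joint_pos'],s['force'])
snap('wrist','w13')
z=load('w13')
c=z['p'][200:400,280:560][:,:,::-1]
cv2.imwrite('pics/c14.png',cv2.resize(c,None,fx=2.8,fy=2.8,interpolation=cv2.INTER_CUBIC))
E
```

```text
clock: 13.02
ee_pos: [0.608, -0.097, 0.06]
ee_rot: [-3.138, -0.0, 3.089]
force: [-1.8, -5.2, 0.6]
gripper_width: -0.0
clock: 13.43
ee_pos: [0.6093, -0.1086, 0.1255]
ee_rot: [-3.141, 0.008, 3.09]
force: [1.6, -0.7, 1.2]
gripper_width: -0.002
13.4333 [ 0.60926081 -0.10864189  0.12545541] [-3.14057685  0.00815425  3.0895797 ] [-0.29611774  0.55456572 -0.18776453  0.82030806  0.00098507 -0.24409663] [ 1.57529859 -0.70609802  1.18012716]
```

View pics/c14.png

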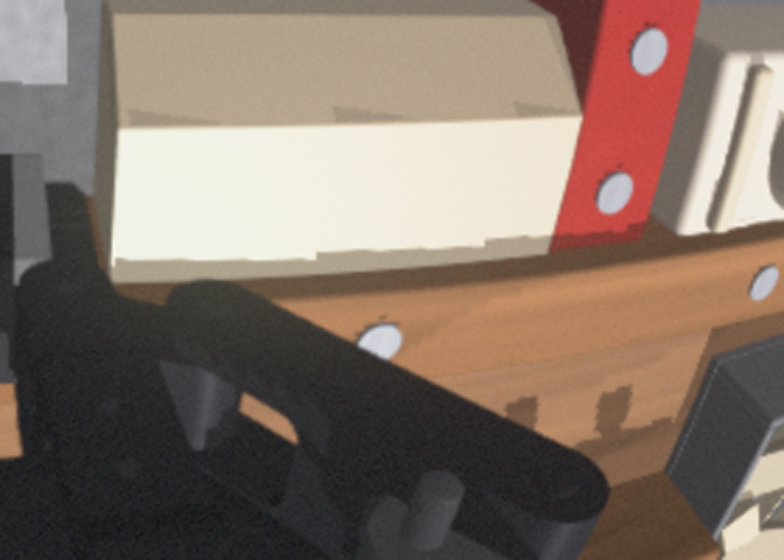

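```bash
python3 -m pendant '[[[-8,25,0],[0,0,0]],[[-18,50,0],[0,0,0]],[[-27,75,0],[0,0,0]],[[-27,86,-10],[0,0,0]],[[-27,86,-22],[0,0,0]],[[-27,86,-27],[0,0,0]],[[-27,86,-27],[0,0,0]],[[-27,86,-27],[0,0,0]]]'
```

```text
clock: 14.15
ee_pos: [0.5788, -0.0219, 0.0922]
ee_rot: [3.141, -0.001, 3.089]
force: [0.2, -0.1, 0.2]
gripper_width: 0.001
```

```bash
python3 -m pendant '[[[5,-0.5,-5],[0,0,0]],[[9,-1,-9],[0,0,0]],[[11,-1.3,-11],[0,0,0]],[[11,-1.3,-11],[0,0,0]]]'
python3 -m pendant '[[[1.5,0,-1.5],[0,0,0]],[[3,-0.1,-3],[0,0,0]],[[3,-0.1,-3],[0,0,0]]]'
python3 - <<'E'
from h import *
snap('wrist','w14')
z=load('w14')
c=z['p'][200:400,140:420][:,:,::-1]
cv2.imwrite('pics/c15.png',cv2.resize(c,None,fx=2.8,fy=2.8,interpolation=cv2.INTER_CUBIC))
E
```

```text
clock: 14.48
ee_pos: [0.5906, -0.0231, 0.0815]
ee_rot: [3.142, 0.0, 3.089]
force: [0.3, -0.7, 0.1]
gripper_width: -0.001
clock: 14.73
ee_pos: [0.5932, -0.0229, 0.0788]
ee_rot: [-3.142, 0.0, 3.09]
force: [0.7, 0.0, 0.1]
gripper_width: 0.001
```

View pics/c15.png

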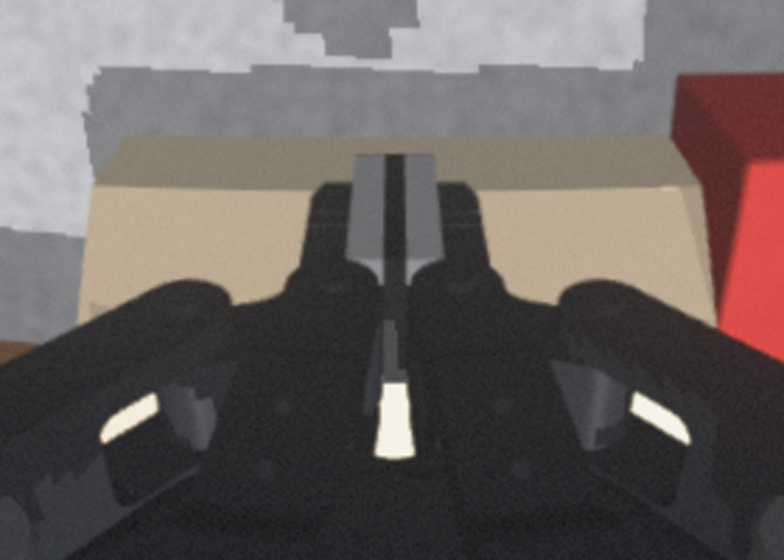

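Both fingers are centred over the chamfer (about 395,230 in the crop), with the stop at the right. I'll step in diagonally until the force rises.

```bash
python3 -m pendant '[[[1,0,-1],[0,0,0]],[[2,-0.1,-2],[0,0,0]],[[2,-0.1,-2],[0,0,0]]]'
python3 -m pendant '[[[1,0,-1],[0,0,0]],[[1.5,-0.1,-1.5],[0,0,0]],[[1.5,-0.1,-1.5],[0,0,0]]]'
```

```text
clock: 15.03
ee_pos: [0.5952, -0.023, 0.0769]
ee_rot: [-3.142, 0.0, 3.09]
force: [-1.5, 1.0, 0.4]
gripper_width: 0.002
clock: 15.28
ee_pos: [0.5966, -0.0231, 0.0755]
ee_rot: [3.142, -0.0, 3.09]
force: [0.2, -0.2, -0.3]
gripper_width: 0.0
```

```bash
python3 -m pendant '[[[1,0,-1],[0,0,0]],[[1.5,-0.1,-1.5],[0,0,0]],[[1.5,-0.1,-1.5],[0,0,0]]]'
python3 -m pendant '[[[0.5,0,-0.5],[0,0,0]],[[1,0,-1],[0,0,0]],[[1,0,-1],[0,0,0]]]'
```

```text
clock: 15.53
ee_pos: [0.5967, -0.023, 0.0753]
ee_rot: [-3.141, -0.002, 3.09]
force: [-7.2, 0.8, 13.6]
gripper_width: -0.002
clock: 15.78
ee_pos: [0.5968, -0.023, 0.0752]
ee_rot: [-3.141, -0.003, 3.09]
force: [-12.1, 0.5, 22.9]
gripper_width: -0.0
```

```bash
python3 -m pendant '[[[0,0,0.7],[0,0,0]],[[0,0,1.3],[0,0,0]],[[0,0,1.3],[0,0,0]],[[0,0,1.3],[0,0,0]]]'
```

```text
clock: 16.12
ee_pos: [0.5968, -0.023, 0.0753]
ee_rot: [-3.141, -0.004, 3.09]
force: [-9.7, 0.5, 14.4]
gripper_width: 0.002
```

```bash
python3 -m pendant '[[[0.3,0,0.4],[0,0,0]],[[0.6,0,0.7],[0,0,0]],[[0.6,0,0.7],[0,0,0]],[[0.6,0,0.7],[0,0,0]]]'
python3 -m pendant '[[[0,0,0],[0,0,0]],[[0,0,0],[0,0,0]],[[0,0,0],[0,0,0]],[[0,0,0],[0,0,0]]]'
```

```text
clock: 16.45
ee_pos: [0.5968, -0.023, 0.0754]
ee_rot: [-3.141, -0.005, 3.09]
force: [-9.3, 0.9, 11.2]
gripper_width: -0.004
clock: 16.78
ee_pos: [0.5969, -0.023, 0.0754]
ee_rot: [-3.141, -0.005, 3.09]
force: [-8.7, 0.6, 11.2]
gripper_width: 0.002
```

```bash
python3 -m pendant '[[[0.4,0,0],[0,0,0]],[[0.4,0,0],[0,0,0]],[[0.4,0,0],[0,0,0]],[[0.4,0,0],[0,0,0]]]'
python3 -m pendant '[[[0,0,0],[0,0,0]],[[0,0,0],[0,0,0]],[[0,0,0],[0,0,0]],[[0,0,0],[0,0,0]],[[0,0,0],[0,0,0]],[[0,0,0],[0,0,0]]]'
python3 - <<'E'
from h import *
print(sensors.sense()['force'])
snap('wrist','w15');snap('scene','s15')
z=load('w15')
for u in (190,340,360):
    print(u,[ (v,pt(z,u,v,True).round(4).tolist()) for v in (255,260,280)])
a=z['p'][200:400,140:420][:,:,::-1];a=cv2.resize(a,(560,400))
z=load('s15');c=z['p'][180:280,220:380][:,:,::-1]
cv2.imwrite('pics/c16.png',cv2.resize(c,None,fx=4.8,fy=4.8,interpolation=cv2.INTER_CUBIC));cv2.imwrite('pics/c17.png',a)
print(sensors.sense()['force'])
E
```

```text
clock: 17.12
ee_pos: [0.5969, -0.023, 0.0754]
ee_rot: [-3.141, -0.006, 3.09]
force: [-9.7, 0.4, 13.1]
gripper_width: -0.001
clock: 17.62
ee_pos: [0.5969, -0.023, 0.0754]
ee_rot: [-3.141, -0.006, 3.09]
force: [-9.4, -0.1, 12.5]
gripper_width: -0.001
[-9.39960139 -0.10266264 12.47393839]
190 [(255, [0.5948, -0.075, 0.0311]), (260, [0.5942, -0.0729, 0.0389]), (280, [0.6012, -0.0715, 0.0487])]
340 [(255, [0.5987, 0.009, 0.0311]), (260, [0.5988, 0.008, 0.037]), (280, [0.6044, 0.0061, 0.0489])]
360 [(255, [0.6001, 0.0208, 0.03]), (260, [0.5999, 0.0192, 0.0366]), (280, [0.6056, 0.0169, 0.0485])]
[-10.92408797   1.23717223  12.29904881]
```

View pics/c16.png

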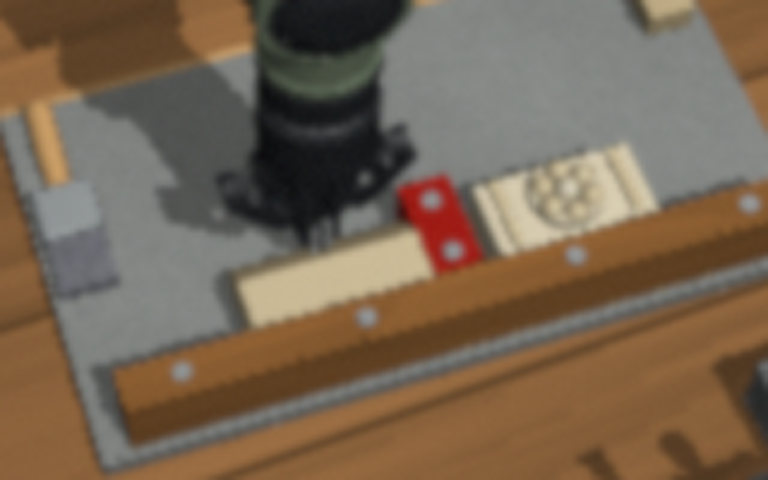

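View pics/c17.png

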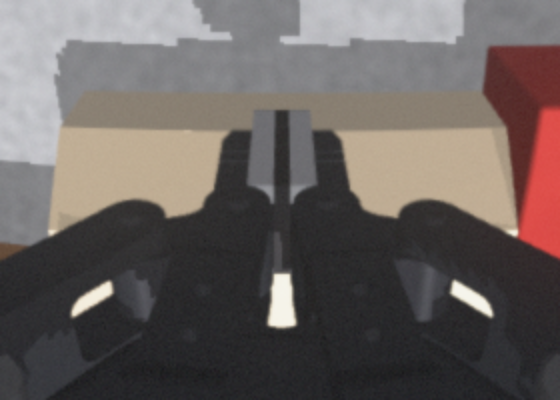

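```bash
python3 -c "
from h import *
print(job.sign_off()); s=sensors.sense();print(s['clock'],s['force'])"
```

```text
the job is handed in; nothing more can be done
None
the job is handed in; nothing more can be done
```

The blank is seated in the free corner, to the right of the stop, and I handed the job in while still pressing on the chamfer. That was at about 17.7 s on the clock.

**How it was done:** I gripped the blank across its width, lifted it about 7 mm and butted its end against the stop. After letting go, I slid it flush to the fence with half-open fingers. I then nudged the far end with about 5 N to make sure it met the stop. The last move was the diagonal push with closed fingers on the middle of the chamfer.

**Last checks:**
- **Push:** the last readings were about 9.4–10.9 N forwards and 12.4 N down, roughly 16 N in all. The reading was steady to about 1.5 N.
- **Seating:** the pictures show the blank lying flat, its back on the fence, its end on the stop and the chamfer facing the robot. The front face measured 60–61 mm from where I had the fence face, within the camera's 2 mm error of the 60 mm it should be.
- **Everything else:** the brush and the finished stone look unmoved in the last pictures. I did not look again at the mallet, spray, mug and square at the end, but the arm never went near them.

**Not as planned:**
- While carrying the blank, I touched the fence with what was probably the finger linkage, at about 16 N in all (11 N along x). I backed off at once.
- The first contact on the chamfer briefly reached 26 N before I trimmed it down.
- The force could not be read after hand-in.

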